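# Crank the tube-rack lift up to its stop and back it off

## Task

Raise the rack of purple-capped blood tubes: crank the handwheel with the purple knob counter-clockwise (seen from above) until you feel it come up against its stop, then back it off a quarter turn clockwise so the screw does not bind, and let go. Leave the lift with the green knob as it is.

Things in the scene. Friction and masses are not known exactly. Their poses are not given: they have to be found in the camera images.
- purple_wheel (a joint): Turning angle of the purple lift's handwheel, rad, counted over several turns; grows counter-clockwise seen from above, which raises the rack 12 mm a turn. Rigid end stop (rack at the top) at 15.71, 2.5 turns from the bottom (0); it starts 1.2 to 2 turns short of the stop. Stiff (0.08 N m, about 2 N at the knob), stays where it is left.
- purple_grip (a point): Centre of the upright purple crank knob on the black handwheel of the purple lift: round, 22 mm in diameter, 46 mm tall, this point 23 mm below its top and about 108 mm above the bench. Rim, spokes and hub top out 28 mm or more below this point. It goes round with the wheel, 50 mm from its vertical axis, and spins freely on its own pin, so one grasp can carry it round without turning the hand.
- purple_hub (a point): Point on the vertical axis of the purple lift's handwheel (112 mm in diameter), at the height of the knob's centre; the lift is fixed to the bench. Its x axis points along the lift to its rack of eight purple-capped tubes, centred 190 mm from the wheel's axis; the rack is 60 by 110 mm, its tubes' tops at most 135 mm above the bench.
- green_grip (a point): Centre of the upright green crank knob of the other lift, which is the same but for its green knob and green-capped tubes: to be left as it is.

How it is judged:
By the outcome, as a careful person would: the job done as asked, in the order asked, and still so for the second after the job is handed in, with the robot touching nothing.
It also fails if it takes over 58 s, if anything falls off the work surface, if the arm or the gripper's body presses on something with over 40 N, if the wrist force passes 120 N, or if a joint passes its speed limit or range.

## Robot

A 6-joint arm with a two-finger parallel gripper is mounted at the origin on the work surface. World frame = base frame: x ahead of the robot, y to its left, z up, the work surface at z = 0. Lengths are in mm, angles in rad, forces in N, time in s.
With the tool pointing down it reaches from about 350 to 775 mm from the base axis. Payload 7.3 kg.
Tool frame: the origin (TCP) lies at the very end of the fingers, on their centre line; the grasp point (between the pads) lies 19 mm behind it; z points along the fingers, y is the line along which they close (so a half turn about z gives the same grasp; the last joint's range is limited). The gripper opens to 92 mm and grips with 3 to 60 N. Pads are 19 mm wide; open, the fingers measure 130 mm over their backs; the gripper's body (75 mm by 190 mm) begins 47 mm behind the grasp point.
Start: joints at [1.168, 0.342, 1.524, -0, 1.275, -0.146], TCP at [133.327, 507.808, 226.741] pointing down, gripper open.
Joint ranges: [-2.53, 2.53], [-0.77, 2.02], [0.04, 2.7], [-1, 4.14], [0.28, 2.66], [-3.11, 3.11]. Speed limits (rad/s): [2.57, 2.57, 3.14, 3.14, 3.14, 3.14].

## Interface

Orientations are given as [roll, pitch, yaw] about the fixed x, y, z axes, in that order (R = Rz(yaw) Ry(pitch) Rx(roll)).
In Python, from plant import bot gives the robot as it stands.
- The arm moves only by the tool jog_arm, never from a script. Its argument "targets" is a list of rows, each an object with "xyz": the shift along the tool's x, y, z as a fraction of full scale, a list of three; "spin": the turn about the tool's z as a fraction of full scale. In form: [{"xyz": [x, y, z], "spin": spin}, ...]. A call has exactly 10 rows; each row shifts and turns the commanded pose from where the row before left it, along the tool's axes as they then stand; what a row does not reach is not made up. Full scale, the value 1, is 80 mm for a shift and 0.1 rad for a turn. A row lasts 1/8 s, in which the tool goes at most 62.5 mm and 10.7 degrees, less where a joint would pass 70% of its speed; a pose out of reach is approached as far as the arm can. A call with a number of a shift or a turn outside -1 to 1 is refused whole. A call with a gripper value outside its range is refused whole. "gripper" is the opening in per cent of the stroke, from 0 (shut) to 100 (fully open), set as the call begins (left out, the last holds). The fingers move at their own pace and stop on an object; the grip force is fixed at half the most. Time passes only in rows, so rows that do not move let the fingers close, or fill a call up. It gives the time, the measured TCP pose, the force, the opening and the grip force at its end, in the units of the state.
- bot.get_obs(): the state, without advancing time (a new reading comes with each control period).
- bot.capture(name): name is "scene" or "top" or "wrist"; returns the picture (400x640x3 uint8, blue, green, red); there is no depth.
- bot.get_calibration(name): a dict with "vfov" (degrees; the focal length in pixels is half the picture's height over the tangent of half this angle, whatever the lens; pixels are square), "cx", "cy" (the principal point, pixels), "eye" and "rotation" of the camera in the world. Camera axes: x right, y down, z forward; pixel columns grow to the right and rows downward; lengths in mm; the calibration is good to about 2 mm. A picture is of the moment at which its call begins: read the wrist's pose just before it. get_calibration takes no time and is no camera call; for the wrist camera it gives the pose at the moment of the call.
- bot.close_job(): hands the job in; it is judged then, once.
The state is a dict: "time": time; "joint_positions": joint angles; "dq": joint speeds; "tau": joint torques, N m; "tool_pos": TCP position; "tcp_rot": TCP orientation; "contact_force": force on the tool from outside, world axes, zero at the start; "moment": the same for the moment, N m; "grip_width": finger opening in mm; "finger_force": force on a finger pad.
Only numpy, scipy, OpenCV 4.12 (cv2) and the standard library are available. Lean on these libraries where they do the work, as an engineer would, in place of code of your own. Each camera call takes 0.05 s, during which the arm holds its last target. There are 200 camera calls.

## Working session

There is one attempt and no reset: what is moved stays moved. The work goes in short steps, Python scripts to look and compute and a tool call to move; the robot and the scene stay as the last step left them, time stands still between calls to the robot, and variables do not carry over. Pictures are saved under pics/ and viewed, at most 10 in all, crops included, and the job is handed in when it is done.

Besides the shell and the picture viewer there is one more tool, called as name(argument=value, ...) on one line, values as JSON. jog_arm: Moves the arm, as the interface text tells. Shift numbers are shares of 80 mm and turn numbers shares of 0.1 rad, none past 1 either way. Its arguments: {"type":"object","properties":{"targets":{"type":"array","items":{"type":"object","properties":{"xyz":{"type":"array","items":{"type":"number"}},"spin":{"type":"number"}}}},"gripper":{"type":"number"}},"required":["targets"]}

```bash
mkdir -p pics
python3 - <<'E'
from plant import bot
import cv2,numpy as np
for n in("scene","top"):
    im=bot.capture(n);cv2.imwrite(f"pics/{n}0.png",im)
    print(n,bot.get_calibration(n))
o=bot.get_obs();print(o)
E
```

```text
scene {'vfov': 46.71062510622185, 'cx': 323.42539039342967, 'cy': 197.9708005306808, 'eye': array([ 945.77961287, -160.45692715,  791.6014863 ]), 'rotation': array([-2.59597559,  0.01484656,  1.17237315])}
top {'vfov': 50.45056151703891, 'cx': 316.4852997685731, 'cy': 192.89227793768282, 'eye': array([456.57650914,   2.24302359, 863.33400642]), 'rotation': array([-2.99910820e+00,  2.49462924e-03, -1.59766489e+00])}
{'time': 0.1, 'joint_positions': array([ 1.16803584e+00,  3.42652452e-01,  1.52489672e+00,  1.36274513e-05,
        1.27540661e+00, -1.45983025e-01]), 'dq': array([-0.00065368, -0.00180919, -0.00037169,  0.00027992,  0.00071302,
        0.00248984]), 'tau': array([ 3.03854620e-03, -4.31999052e+01, -2.44696641e+01,  7.20078265e-02,
        5.25800907e-02, -3.03354909e-05]), 'tool_pos': array([133.15743893, 507.46747461, 226.12341842]), 'tcp_rot': array([-3.14024593e+00, -2.11179919e-04,  2.88481108e+00]), 'contact_force': array([-0.14900328, -0.49692025,  0.86492534]), 'moment': array([-2.09217281e-02,  4.35766702e-02, -7.71846766e-05]), 'finger_force': 0.0, 'grip_width': 92.04584171275732}
```

View pics/scene0.png

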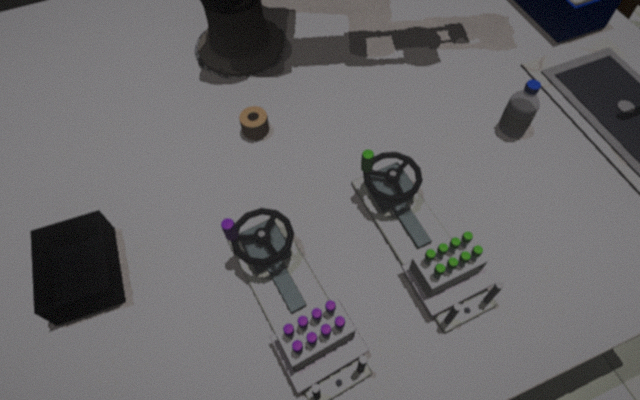

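View pics/top0.png

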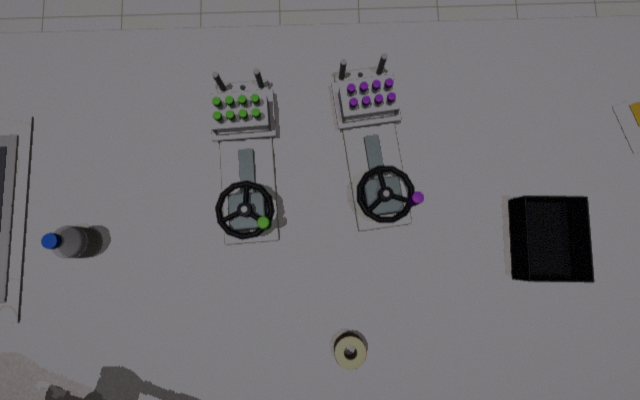

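Run:
```python
import cv2,numpy as np
a=cv2.imread("pics/scene0.png")[190:290,200:320];b=cv2.imread("pics/top0.png")[150:250,340:440]
f=lambda i:cv2.resize(cv2.convertScaleAbs(i,alpha=1.6),None,fx=3.6,fy=3.6,interpolation=cv2.INTER_CUBIC)
cv2.imwrite("pics/crop0.png",np.hstack([f(a),f(b)]))
```

```text
(no output)
```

View pics/crop0.png

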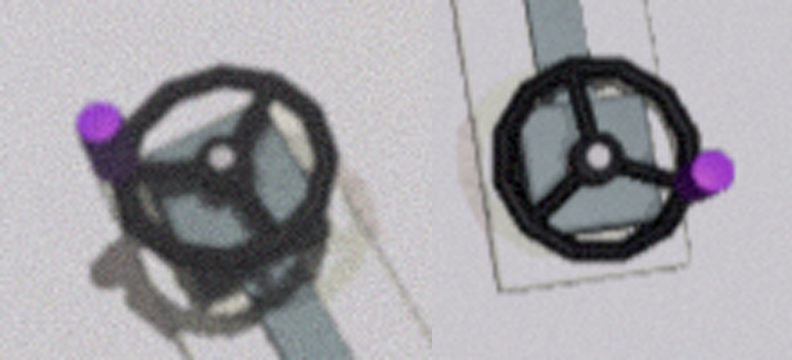

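```bash
cat > h.py <<'E'
import numpy as np
from scipy.spatial.transform import Rotation as R
from scipy.optimize import least_squares
def proj(c,P):
    f=200/np.tan(np.radians(c['vfov'])/2)
    q=R.from_euler('xyz',c['rotation']).as_matrix().T@(np.asarray(P)-c['eye'])
    return np.array([c['cx']+f*q[0]/q[2],c['cy']+f*q[1]/q[2]])
def tri(cs,uv):
    r=least_squares(lambda P:np.concatenate([proj(c,P)-u for c,u in zip(cs,uv)]),[500,0,100])
    return r.x.round(1),r.fun.round(2)
E
python3 - <<'E'
from h import *
from plant import bot
C=[bot.get_calibration(n) for n in("scene","top")]
print(tri(C,[(227.8,223.6),(418.1,197.5)]))
print(tri(C,[(261.4,233.3),(386.1,193.3)]))
print(tri(C,[(367.5,155),(263.5,223)]))
print(tri(C,[(289,329),(351,89)]),tri(C,[(340.5,322),(391.5,98)]))
E
```

```text
(array([ 550.1, -176.1,  122.3]), array([-0.63, -0.  , -0.65, -0.16]))
(array([ 565.2, -128.5,   77.3]), array([-0.22,  0.01, -0.23, -0.06]))
(array([512.9,  96.3, 118. ]), array([-0.37,  0.05, -0.34, -0.12]))
(array([ 751.6, -114.6,   87.9]), array([19.56, -1.26, 23.58,  6.89])) (array([756.6, -97.8, 103.3]), array([-20.69,   1.53, -24.91,  -7.46]))
```

jog_arm(targets=[{"xyz": [0, 0, 0], "spin": 1}, {"xyz": [0, 0, 0], "spin": 1}, {"xyz": [0, 0, 0], "spin": 1}, {"xyz": [0, 0, 0], "spin": 1}, {"xyz": [0, 0, 0], "spin": 1}, {"xyz": [0, 0, 0], "spin": 1}, {"xyz": [0, 0, 0], "spin": 1}, {"xyz": [0, 0, 0], "spin": 1}, {"xyz": [0, 0, 0], "spin": 1}, {"xyz": [0, 0, 0], "spin": 1}], gripper=60)

```text
time: 1.35
tool_pos: [133.2, 507.6, 226.3]
tcp_rot: [-3.141, 0.001, 1.881]
contact_force: [-0.3, 0.2, -0.1]
grip_width: 55.0
finger_force: 0.0
```

jog_arm(targets=[{"xyz": [0, 0, 0], "spin": 0.78}, {"xyz": [0, 0, 0], "spin": 0.78}, {"xyz": [0, 0, 0], "spin": 0.78}, {"xyz": [0, 0, 0], "spin": 0.77}, {"xyz": [-0.6, 0.36, 0], "spin": 0}, {"xyz": [-0.6, 0.36, 0], "spin": 0}, {"xyz": [-0.6, 0.36, 0], "spin": 0}, {"xyz": [-0.6, 0.36, 0], "spin": 0}, {"xyz": [-0.6, 0.36, 0], "spin": 0}, {"xyz": [-0.6, 0.36, 0], "spin": 0}])

```text
time: 2.6
tool_pos: [307.5, 218.7, 226.7]
tcp_rot: [3.141, -0.0, 1.574]
contact_force: [1.1, 1.0, 1.0]
grip_width: 55.1
finger_force: 0.0
```

jog_arm(targets=[{"xyz": [-0.55, 0.337, 0], "spin": 0}, {"xyz": [-0.55, 0.337, 0], "spin": 0}, {"xyz": [-0.55, 0.337, 0], "spin": 0}, {"xyz": [-0.55, 0.337, 0], "spin": 0}, {"xyz": [-0.55, 0.337, 0], "spin": 0}, {"xyz": [-0.55, 0.337, 0], "spin": 0}, {"xyz": [-0.55, 0.337, 0], "spin": 0}, {"xyz": [-0.55, 0.337, 0], "spin": 0}, {"xyz": [-0.53, 0.337, 0], "spin": 0}, {"xyz": [0, 0, 0], "spin": 0.03}])

```text
time: 3.85
tool_pos: [551.5, -176.1, 225.2]
tcp_rot: [-3.14, -0.0, 1.567]
contact_force: [-0.2, -0.0, 0.1]
grip_width: 55.4
finger_force: 0.0
```

Run:
```python
from plant import bot
from h import *
import cv2
c=bot.get_calibration("wrist");im=bot.capture("wrist");cv2.imwrite("pics/w1.png",im)
print(c,bot.get_obs()['tool_pos'])
for p in([550,-176,122],[550,-176,131],[565.2,-128.5,77],[565.2,-128.5,85]):print(p,proj(c,p))
```

```text
{'vfov': 62.91458604474114, 'cx': 324.70266863752414, 'cy': 202.68095760660438, 'eye': array([551.20305442, -96.88826993, 385.33754205]), 'rotation': array([ 2.84398253e+00,  2.71592957e-04, -3.01876614e-03])} [ 550.63999129 -174.31321243  225.42449863]
[550, -176, 122] [323.64127485 200.79874763]
[550, -176, 131] [323.60398757 203.97711985]
[565.2, -128.5, 77] [339.94554625 137.91502137]
[565.2, -128.5, 85] [340.33649317 138.83125445]
```

View pics/w1.png

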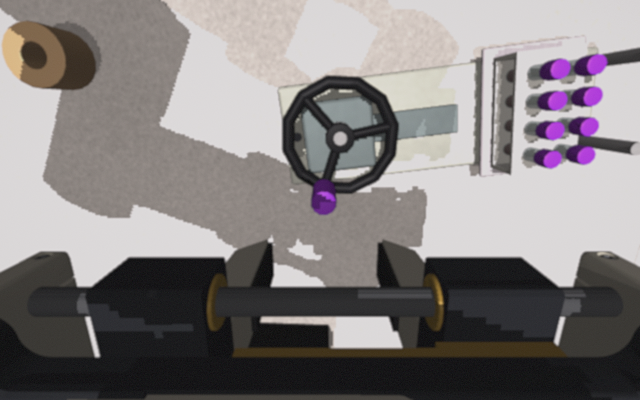

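jog_arm(targets=[{"xyz": [0, 0, 0.3], "spin": 0}, {"xyz": [0, 0, 0.3], "spin": 0}, {"xyz": [0, 0, 0.3], "spin": 0}, {"xyz": [0, 0, 0.3], "spin": 0}, {"xyz": [0, 0, 0.2], "spin": 0}, {"xyz": [0, 0, 0.15], "spin": 0}, {"xyz": [0, 0, 0.11], "spin": 0}, {"xyz": [0, 0, 0], "spin": 0}, {"xyz": [0, 0, 0], "spin": 0}, {"xyz": [0, 0, 0], "spin": 0}])

```text
time: 5.15
tool_pos: [551.1, -173.5, 94.5]
tcp_rot: [3.141, 0.0, 1.571]
contact_force: [-0.7, 0.6, -0.3]
grip_width: 55.2
finger_force: 0.0
```

jog_arm(targets=[{"xyz": [0, 0, 0], "spin": 0}, {"xyz": [0, 0, 0], "spin": 0}, {"xyz": [0, 0, 0], "spin": 0}, {"xyz": [0, 0, 0], "spin": 0}, {"xyz": [0, 0, 0], "spin": 0}, {"xyz": [0, 0, 0], "spin": 0}, {"xyz": [0, 0, 0], "spin": 0}, {"xyz": [0, 0, 0], "spin": 0}, {"xyz": [0, 0, 0], "spin": 0}, {"xyz": [0, 0, 0], "spin": 0}], gripper=15)

```text
time: 6.4
tool_pos: [550.8, -173.4, 93.9]
tcp_rot: [-3.142, -0.0, 1.571]
contact_force: [-1.1, -0.8, 0.8]
grip_width: 21.5
finger_force: 30.0
```

Run:
```python
from plant import bot
from h import *
import numpy as np
P=np.mean([bot.get_obs()['tool_pos'] for _ in range(5)],0);print(P,bot.get_obs()['contact_force'])
d=np.array([550.1-565.2,-176.1+128.5]);th0=np.degrees(np.arctan2(d[1],d[0]));print(th0)
p=lambda t:50*np.array([np.cos(np.radians(t)),np.sin(np.radians(t))])
for k in range(20):
    a=p(th0+18*(k+1))-p(th0+18*k);print(k,round(th0+18*(k+1)),(a[[1,0]]/80).round(3))
```

```text
[ 550.76245138 -173.36450809   93.90617538] [-1.10038269 -0.81038759  0.84842875]
-107.60042713853163
0 -90 [-0.029  0.193]
1 -72 [0.032 0.193]
2 -54 [0.09  0.174]
3 -36 [0.139 0.137]
4 -18 [0.175 0.088]
5 0 [0.193 0.029]
6 18 [ 0.193 -0.032]
7 36 [ 0.174 -0.09 ]
8 54 [ 0.137 -0.139]
9 72 [ 0.088 -0.175]
10 90 [ 0.029 -0.193]
11 108 [-0.032 -0.193]
12 126 [-0.09  -0.174]
13 144 [-0.139 -0.137]
14 162 [-0.175 -0.088]
15 180 [-0.193 -0.029]
16 198 [-0.193  0.032]
17 216 [-0.174  0.09 ]
18 234 [-0.137  0.139]
19 252 [-0.088  0.175]
```

jog_arm(targets=[{"xyz": [-0.029, 0.193, 0], "spin": 0}, {"xyz": [0.032, 0.193, 0], "spin": 0}, {"xyz": [0.09, 0.174, 0], "spin": 0}, {"xyz": [0.139, 0.137, 0], "spin": 0}, {"xyz": [0.175, 0.088, 0], "spin": 0}, {"xyz": [0.193, 0.029, 0], "spin": 0}, {"xyz": [0.193, -0.032, 0], "spin": 0}, {"xyz": [0.174, -0.09, 0], "spin": 0}, {"xyz": [0.137, -0.139, 0], "spin": 0}, {"xyz": [0.088, -0.175, 0], "spin": 0}])

```text
time: 7.65
tool_pos: [581.7, -78.0, 93.9]
tcp_rot: [3.139, 0.002, 1.572]
contact_force: [-0.4, -7.9, -1.5]
grip_width: 21.7
finger_force: 30.0
```

jog_arm(targets=[{"xyz": [0.029, -0.193, 0], "spin": 0}, {"xyz": [-0.032, -0.193, 0], "spin": 0}, {"xyz": [-0.09, -0.174, 0], "spin": 0}, {"xyz": [-0.139, -0.137, 0], "spin": 0}, {"xyz": [-0.175, -0.088, 0], "spin": 0}, {"xyz": [-0.193, -0.029, 0], "spin": 0}, {"xyz": [-0.193, 0.032, 0], "spin": 0}, {"xyz": [-0.174, 0.09, 0], "spin": 0}, {"xyz": [-0.137, 0.139, 0], "spin": 0}, {"xyz": [-0.088, 0.175, 0], "spin": 0}])

```text
time: 8.9
tool_pos: [552.0, -174.0, 93.9]
tcp_rot: [3.141, -0.001, 1.57]
contact_force: [0.6, 9.5, 2.1]
grip_width: 21.5
finger_force: 30.0
```

Run:
```python
from plant import bot
import cv2,numpy as np
im=bot.capture("scene");cv2.imwrite("pics/s2.png",im)
a=cv2.imread("pics/scene0.png")
f=lambda i:cv2.resize(cv2.convertScaleAbs(i[190:400,190:390],alpha=1.6),None,fx=2,fy=2)
cv2.imwrite("pics/s2c.png",np.hstack([f(a),f(im)]))
p=lambda t:50*np.array([np.cos(np.radians(t)),np.sin(np.radians(t))])
for k in range(0,360,10):
    t=-107.6+k
    # 10 rows 1deg avg
    print(k,((p(t+10)-p(t))[[1,0]]/80).round(3))
```

```text
0 [-0.024  0.106]
10 [-0.005  0.109]
20 [0.014 0.108]
30 [0.033 0.104]
40 [0.05  0.097]
50 [0.066 0.087]
60 [0.08  0.074]
70 [0.092 0.059]
80 [0.101 0.042]
90 [0.106 0.024]
100 [0.109 0.005]
110 [ 0.108 -0.014]
120 [ 0.104 -0.033]
130 [ 0.097 -0.05 ]
140 [ 0.087 -0.066]
150 [ 0.074 -0.08 ]
160 [ 0.059 -0.092]
170 [ 0.042 -0.101]
180 [ 0.024 -0.106]
190 [ 0.005 -0.109]
200 [-0.014 -0.108]
210 [-0.033 -0.104]
220 [-0.05  -0.097]
230 [-0.066 -0.087]
240 [-0.08  -0.074]
250 [-0.092 -0.059]
260 [-0.101 -0.042]
270 [-0.106 -0.024]
280 [-0.109 -0.005]
290 [-0.108  0.014]
300 [-0.104  0.033]
310 [-0.097  0.05 ]
320 [-0.087  0.066]
330 [-0.074  0.08 ]
340 [-0.059  0.092]
350 [-0.042  0.101]
```

View pics/s2c.png

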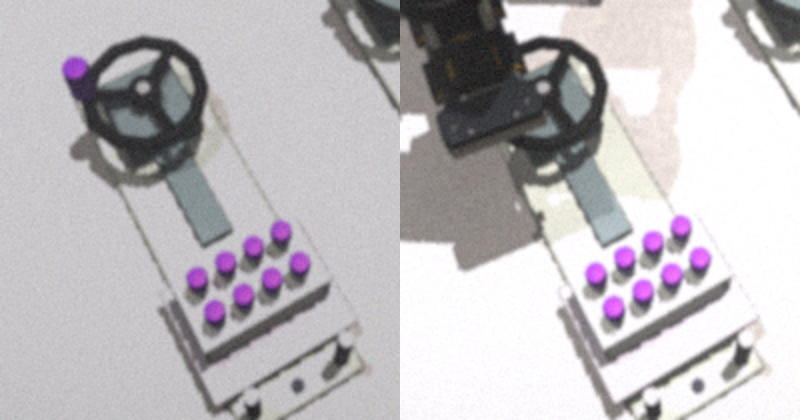

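jog_arm(targets=[{"xyz": [-0.024, 0.106, 0], "spin": 0}, {"xyz": [-0.005, 0.109, 0], "spin": 0}, {"xyz": [0.014, 0.108, 0], "spin": 0}, {"xyz": [0.033, 0.104, 0], "spin": 0}, {"xyz": [0.05, 0.097, 0], "spin": 0}, {"xyz": [0.066, 0.087, 0], "spin": 0}, {"xyz": [0, 0, 0], "spin": 0}, {"xyz": [0, 0, 0], "spin": 0}, {"xyz": [0, 0, 0], "spin": 0}, {"xyz": [0, 0, 0], "spin": 0}])

```text
time: 10.2
tool_pos: [599.7, -162.0, 93.8]
tcp_rot: [-3.141, -0.001, 1.571]
contact_force: [-3.0, 5.7, 3.2]
grip_width: 21.2
finger_force: 30.0
```

jog_arm(targets=[{"xyz": [0.016, 0.015, 0], "spin": 0}, {"xyz": [0.016, 0.015, 0], "spin": 0}, {"xyz": [0.016, 0.015, 0], "spin": 0}, {"xyz": [0.016, 0.014, 0], "spin": 0}, {"xyz": [0.016, 0.015, 0], "spin": 0}, {"xyz": [0.018, 0.012, 0], "spin": 0}, {"xyz": [0.018, 0.012, 0], "spin": 0}, {"xyz": [0.018, 0.011, 0], "spin": 0}, {"xyz": [0.018, 0.012, 0], "spin": 0}, {"xyz": [0.02, 0.012, 0], "spin": 0}])

```text
time: 11.45
tool_pos: [609.5, -149.3, 93.8]
tcp_rot: [-3.139, 0.0, 1.571]
contact_force: [-8.0, 1.6, 5.3]
grip_width: 21.4
finger_force: 30.0
```

jog_arm(targets=[{"xyz": [0.02, 0.009, 0], "spin": 0}, {"xyz": [0.02, 0.009, 0], "spin": 0}, {"xyz": [0.02, 0.008, 0], "spin": 0}, {"xyz": [0.02, 0.008, 0], "spin": 0}, {"xyz": [0.021, 0.008, 0], "spin": 0}, {"xyz": [0.021, 0.005, 0], "spin": 0}, {"xyz": [0.021, 0.005, 0], "spin": 0}, {"xyz": [0.021, 0.005, 0], "spin": 0}, {"xyz": [0.021, 0.005, 0], "spin": 0}, {"xyz": [0.022, 0.004, 0], "spin": 0}])

```text
time: 12.7
tool_pos: [614.8, -133.4, 93.8]
tcp_rot: [-3.139, 0.001, 1.571]
contact_force: [-7.6, -1.0, 3.6]
grip_width: 21.5
finger_force: 30.0
```

jog_arm(targets=[{"xyz": [0.022, 0.002, 0], "spin": 0}, {"xyz": [0.022, 0.001, 0], "spin": 0}, {"xyz": [0.022, 0.001, 0], "spin": 0}, {"xyz": [0.022, 0.001, 0], "spin": 0}, {"xyz": [0.021, 0, 0], "spin": 0}, {"xyz": [0.022, -0.002, 0], "spin": 0}, {"xyz": [0.022, -0.002, 0], "spin": 0}, {"xyz": [0.022, -0.003, 0], "spin": 0}, {"xyz": [0.021, -0.003, 0], "spin": 0}, {"xyz": [0.021, -0.004, 0], "spin": 0}])

```text
time: 13.95
tool_pos: [614.6, -116.6, 93.8]
tcp_rot: [-3.14, 0.002, 1.571]
contact_force: [-5.8, -2.9, 2.5]
grip_width: 21.6
finger_force: 30.0
```

120→140: (.104,-.033),(.097,-.05).

jog_arm(targets=[{"xyz": [0.021, -0.006, 0], "spin": 0}, {"xyz": [0.021, -0.006, 0], "spin": 0}, {"xyz": [0.021, -0.007, 0], "spin": 0}, {"xyz": [0.021, -0.007, 0], "spin": 0}, {"xyz": [0.02, -0.007, 0], "spin": 0}, {"xyz": [0.02, -0.009, 0], "spin": 0}, {"xyz": [0.02, -0.01, 0], "spin": 0}, {"xyz": [0.019, -0.01, 0], "spin": 0}, {"xyz": [0.019, -0.01, 0], "spin": 0}, {"xyz": [0.019, -0.011, 0], "spin": 0}])

```text
time: 15.2
tool_pos: [608.4, -99.9, 93.9]
tcp_rot: [-3.142, 0.001, 1.571]
contact_force: [-2.8, -4.7, 0.7]
grip_width: 21.2
finger_force: 30.0
```

140→160: (.087,-.066),(.074,-.08).

jog_arm(targets=[{"xyz": [0.018, -0.012, 0], "spin": 0}, {"xyz": [0.018, -0.013, 0], "spin": 0}, {"xyz": [0.017, -0.013, 0], "spin": 0}, {"xyz": [0.017, -0.014, 0], "spin": 0}, {"xyz": [0.017, -0.014, 0], "spin": 0}, {"xyz": [0.016, -0.015, 0], "spin": 0}, {"xyz": [0.015, -0.016, 0], "spin": 0}, {"xyz": [0.015, -0.016, 0], "spin": 0}, {"xyz": [0.014, -0.016, 0], "spin": 0}, {"xyz": [0.014, -0.017, 0], "spin": 0}])

```text
time: 16.45
tool_pos: [596.9, -86.6, 93.9]
tcp_rot: [3.141, 0.001, 1.571]
contact_force: [-0.9, -4.4, -0.7]
grip_width: 21.4
finger_force: 30.0
```

160→180: (.059,-.092),(.042,-.101).

jog_arm(targets=[{"xyz": [0.013, -0.018, 0], "spin": 0}, {"xyz": [0.012, -0.018, 0], "spin": 0}, {"xyz": [0.012, -0.018, 0], "spin": 0}, {"xyz": [0.011, -0.019, 0], "spin": 0}, {"xyz": [0.011, -0.019, 0], "spin": 0}, {"xyz": [0.01, -0.02, 0], "spin": 0}, {"xyz": [0.009, -0.02, 0], "spin": 0}, {"xyz": [0.008, -0.02, 0], "spin": 0}, {"xyz": [0.008, -0.02, 0], "spin": 0}, {"xyz": [0.007, -0.021, 0], "spin": 0}])

```text
time: 17.7
tool_pos: [581.4, -78.1, 93.9]
tcp_rot: [3.141, 0.0, 1.571]
contact_force: [-0.0, -4.5, -1.6]
grip_width: 21.5
finger_force: 30.0
```

180→200: (.024,-.106),(.005,-.109).

jog_arm(targets=[{"xyz": [0.006, -0.021, 0], "spin": 0}, {"xyz": [0.006, -0.021, 0], "spin": 0}, {"xyz": [0.005, -0.021, 0], "spin": 0}, {"xyz": [0.004, -0.021, 0], "spin": 0}, {"xyz": [0.003, -0.022, 0], "spin": 0}, {"xyz": [0.002, -0.022, 0], "spin": 0}, {"xyz": [0.002, -0.022, 0], "spin": 0}, {"xyz": [0.001, -0.022, 0], "spin": 0}, {"xyz": [0, -0.022, 0], "spin": 0}, {"xyz": [0, -0.021, 0], "spin": 0}])

```text
time: 18.95
tool_pos: [563.9, -75.4, 93.9]
tcp_rot: [3.141, -0.0, 1.571]
contact_force: [1.1, -4.0, -1.8]
grip_width: 21.0
finger_force: 30.0
```

200→220: (-.014,-.108),(-.033,-.104).

jog_arm(targets=[{"xyz": [-0.001, -0.022, 0], "spin": 0}, {"xyz": [-0.002, -0.022, 0], "spin": 0}, {"xyz": [-0.003, -0.022, 0], "spin": 0}, {"xyz": [-0.004, -0.021, 0], "spin": 0}, {"xyz": [-0.004, -0.021, 0], "spin": 0}, {"xyz": [-0.005, -0.021, 0], "spin": 0}, {"xyz": [-0.006, -0.021, 0], "spin": 0}, {"xyz": [-0.007, -0.021, 0], "spin": 0}, {"xyz": [-0.007, -0.021, 0], "spin": 0}, {"xyz": [-0.008, -0.02, 0], "spin": 0}])

```text
time: 20.2
tool_pos: [546.8, -79.1, 93.9]
tcp_rot: [-3.141, -0.0, 1.571]
contact_force: [1.3, 1.0, -0.2]
grip_width: 21.4
finger_force: 30.0
```

220→240: (-.05,-.097),(-.066,-.087).

jog_arm(targets=[{"xyz": [-0.009, -0.02, 0], "spin": 0}, {"xyz": [-0.009, -0.02, 0], "spin": 0}, {"xyz": [-0.01, -0.019, 0], "spin": 0}, {"xyz": [-0.011, -0.019, 0], "spin": 0}, {"xyz": [-0.011, -0.019, 0], "spin": 0}, {"xyz": [-0.012, -0.018, 0], "spin": 0}, {"xyz": [-0.013, -0.018, 0], "spin": 0}, {"xyz": [-0.013, -0.017, 0], "spin": 0}, {"xyz": [-0.014, -0.017, 0], "spin": 0}, {"xyz": [-0.014, -0.017, 0], "spin": 0}])

```text
time: 21.45
tool_pos: [531.9, -88.5, 93.9]
tcp_rot: [-3.141, -0.0, 1.571]
contact_force: [-1.9, 4.5, 2.2]
grip_width: 21.7
finger_force: 30.0
```

jog_arm(targets=[{"xyz": [-0.015, -0.016, 0], "spin": 0}, {"xyz": [-0.016, -0.015, 0], "spin": 0}, {"xyz": [-0.016, -0.015, 0], "spin": 0}, {"xyz": [-0.016, -0.014, 0], "spin": 0}, {"xyz": [-0.017, -0.014, 0], "spin": 0}, {"xyz": [-0.018, -0.013, 0], "spin": 0}, {"xyz": [-0.018, -0.012, 0], "spin": 0}, {"xyz": [-0.018, -0.012, 0], "spin": 0}, {"xyz": [-0.019, -0.011, 0], "spin": 0}, {"xyz": [-0.019, -0.011, 0], "spin": 0}])

```text
time: 22.7
tool_pos: [521.0, -102.5, 93.8]
tcp_rot: [-3.141, -0.0, 1.571]
contact_force: [-3.3, 3.9, 3.0]
grip_width: 21.2
finger_force: 30.0
```

260→280: (-.101,-.042),(-.106,-.024).

jog_arm(targets=[{"xyz": [-0.02, -0.01, 0], "spin": 0}, {"xyz": [-0.02, -0.009, 0], "spin": 0}, {"xyz": [-0.02, -0.008, 0], "spin": 0}, {"xyz": [-0.02, -0.008, 0], "spin": 0}, {"xyz": [-0.021, -0.007, 0], "spin": 0}, {"xyz": [-0.021, -0.006, 0], "spin": 0}, {"xyz": [-0.021, -0.005, 0], "spin": 0}, {"xyz": [-0.021, -0.005, 0], "spin": 0}, {"xyz": [-0.021, -0.004, 0], "spin": 0}, {"xyz": [-0.022, -0.004, 0], "spin": 0}])

```text
time: 23.95
tool_pos: [515.8, -119.3, 93.9]
tcp_rot: [-3.141, 0.0, 1.571]
contact_force: [-3.7, 2.2, 4.0]
grip_width: 21.2
finger_force: 30.0
```

280→300: (-.109,-.005),(-.108,.014).

jog_arm(targets=[{"xyz": [-0.022, -0.002, 0], "spin": 0}, {"xyz": [-0.022, -0.001, 0], "spin": 0}, {"xyz": [-0.022, -0.001, 0], "spin": 0}, {"xyz": [-0.022, -0.001, 0], "spin": 0}, {"xyz": [-0.021, 0, 0], "spin": 0}, {"xyz": [-0.022, 0.002, 0], "spin": 0}, {"xyz": [-0.022, 0.002, 0], "spin": 0}, {"xyz": [-0.022, 0.003, 0], "spin": 0}, {"xyz": [-0.021, 0.003, 0], "spin": 0}, {"xyz": [-0.021, 0.004, 0], "spin": 0}])

```text
time: 25.2
tool_pos: [515.7, -132.0, 93.7]
tcp_rot: [-3.138, -0.008, 1.57]
contact_force: [-3.9, 24.5, 11.6]
grip_width: 21.6
finger_force: 30.0
```

Run:
```python
from plant import bot
import cv2,numpy as np
from h import *
c=bot.get_calibration("wrist")
w=bot.capture("wrist");t=bot.capture("top");s=bot.capture("scene")
for n,i in(("w3",w),("t3",t),("s3",s)):cv2.imwrite(f"pics/{n}.png",i)
print(repr(c),bot.get_obs()['tool_pos'],bot.get_obs()['contact_force'])
f=lambda i,k:cv2.resize(i,None,fx=k,fy=k,interpolation=cv2.INTER_CUBIC)
t=f(t[150:250,340:440],4);s=f(s[190:290,200:300],4)
cv2.imwrite("pics/c3.png",np.hstack([t,s]))
```

```text
{'vfov': 62.91458604474114, 'cx': 324.70266863752414, 'cy': 202.68095760660438, 'eye': array([515.54858198, -53.98701525, 254.45470365]), 'rotation': array([ 2.85152881e+00,  2.38514146e-03, -4.49595830e-04])} [ 515.73487035 -131.92113679   93.7979056 ] [-5.51588164 20.87857242  9.99828679]
```

View pics/c3.png

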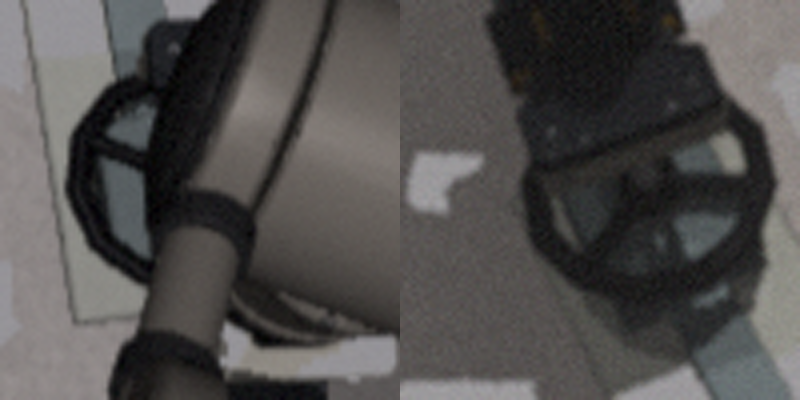

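View pics/w3.png

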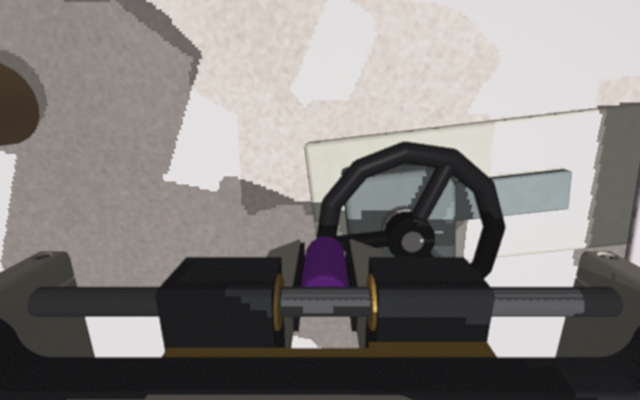

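Run:
```python
from h import *
import cv2
c={'vfov':62.91458604474114,'cx':324.70266863752414,'cy':202.68095760660438,'eye':np.array([515.54858198,-53.98701525,254.45470365]),'rotation':np.array([2.85152881,2.38514146e-03,-4.49595830e-04])}
f=200/np.tan(np.radians(c['vfov'])/2)
def bp(u,v,z):
    d=R.from_euler('xyz',c['rotation']).as_matrix()@np.array([(u-c['cx'])/f,(v-c['cy'])/f,1])
    return c['eye']+d*(z-c['eye'][2])/d[2]
for z in(66,72,77): 
  h=bp(411,240,77)[:2];e=bp(447,169,z)[:2]-h;k=bp(350,240,z)[:2]-h
  print(z,h,[ (np.degrees(np.arctan2(v[1],v[0])),np.hypot(*v)) for v in(e,k)])
for t in(180,184,188,192):
    hub=np.array([565.2,-128.5]);q=lambda a,r,z:proj(c,[*(hub+r*np.array([np.cos(np.radians(a)),np.sin(np.radians(a))])),z]).round(0)
    print(t,q(t-120,15,72),q(t-120,45,72),q(t,35,72),q(t,50,131),q(t,50,122))
b=cv2.imread("pics/w3.png")[130:330,280:520];cv2.imwrite("pics/w3c.png",cv2.resize(b,None,fx=3,fy=3,interpolation=cv2.INTER_CUBIC))
```

```text
66 [ 565.66702039 -129.76556732] [(np.float64(62.62971389924775), np.float64(45.090855464478906)), (np.float64(-172.28900048626454), np.float64(35.16969958177118))]
72 [ 565.66702039 -129.76556732] [(np.float64(65.8382522665002), np.float64(45.13496457045032)), (np.float64(-176.5085198261095), np.float64(35.403451198552126))]
77 [ 565.66702039 -129.76556732] [(np.float64(68.50046143397186), np.float64(45.279493446881254)), (np.float64(-179.96738050871537), np.float64(35.742794654695984))]
180 [423. 214.] [453. 171.] [350. 235.] [325. 287.] [325. 277.]
184 [421. 213.] [448. 168.] [350. 238.] [325. 294.] [325. 283.]
188 [420. 213.] [444. 166.] [350. 242.] [326. 301.] [326. 290.]
192 [418. 212.] [439. 164.] [351. 246.] [327. 308.] [327. 297.]
```

View pics/w3c.png

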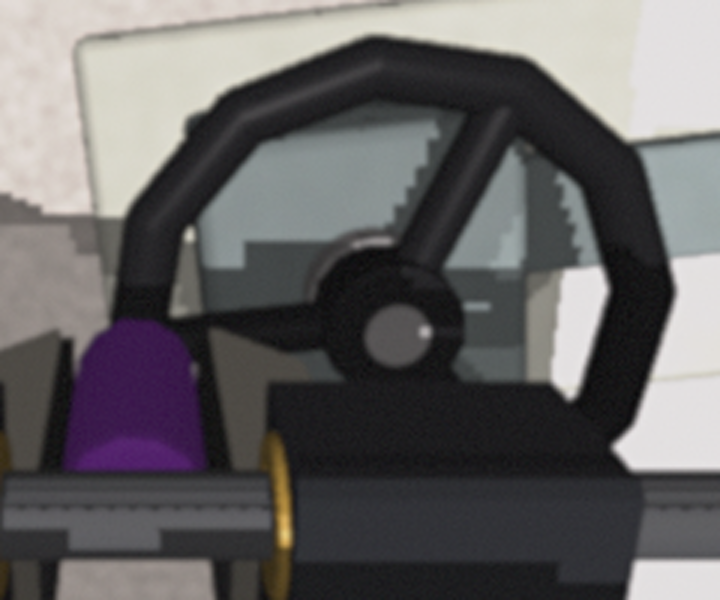

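The crop shows the hub at (411,240) and the rear spoke running to (443,169). That puts the knob at about 187°. The arm reads the same, so the knob hasn't slipped and this is the stop. Next I back off to about 97°.

jog_arm(targets=[{"xyz": [0.108, -0.014, 0], "spin": 0}, {"xyz": [0.109, 0.005, 0], "spin": 0}, {"xyz": [0.106, 0.024, 0], "spin": 0}, {"xyz": [0.101, 0.042, 0], "spin": 0}, {"xyz": [0.092, 0.059, 0], "spin": 0}, {"xyz": [0.08, 0.074, 0], "spin": 0}, {"xyz": [0.066, 0.087, 0], "spin": 0}, {"xyz": [0.05, 0.097, 0], "spin": 0}, {"xyz": [0.033, 0.104, 0], "spin": 0}, {"xyz": [0.007, 0.054, 0], "spin": 0}])

```text
time: 26.6
tool_pos: [560.3, -75.9, 93.8]
tcp_rot: [3.141, -0.0, 1.571]
contact_force: [-1.5, 4.2, 2.4]
grip_width: 21.6
finger_force: 30.0
```

Run:
```python
from plant import bot
from h import *
import cv2
c=bot.get_calibration("wrist");w=bot.capture("wrist");cv2.imwrite("pics/w4.png",w)
o=bot.get_obs();print(o['tool_pos'],o['contact_force'])
hub=np.array([565.5,-129]);q=lambda a,r,z:proj(c,[*(hub+r*np.array([np.cos(np.radians(a)),np.sin(np.radians(a))])),z])
print("hub",proj(c,[*hub,77]))
for t in(90,94,98,102):
    print(t,[q(t+a,r,72).round(0) for a in(-120,120) for r in(20,45)],q(t,50,131).round(0))
b=w[100:350,250:500];cv2.imwrite("pics/w4c.png",cv2.resize(b,None,fx=2.4,fy=2.4,interpolation=cv2.INTER_CUBIC))
```

```text
[560.7619637  -75.87714201  93.87375023] [0.60106456 4.98270697 1.6909887 ]
hub [333.60330862 319.96034209]
90 [array([360., 328.]), array([391., 344.]), array([307., 328.]), array([275., 344.])] [338. 301.]
94 [array([361., 326.]), array([394., 340.]), array([308., 330.]), array([278., 347.])] [330. 301.]
98 [array([361., 325.]), array([396., 337.]), array([309., 331.]), array([281., 350.])] [322. 302.]
102 [array([362., 323.]), array([398., 333.]), array([311., 332.]), array([284., 353.])] [314. 303.]
```

View pics/w4c.png

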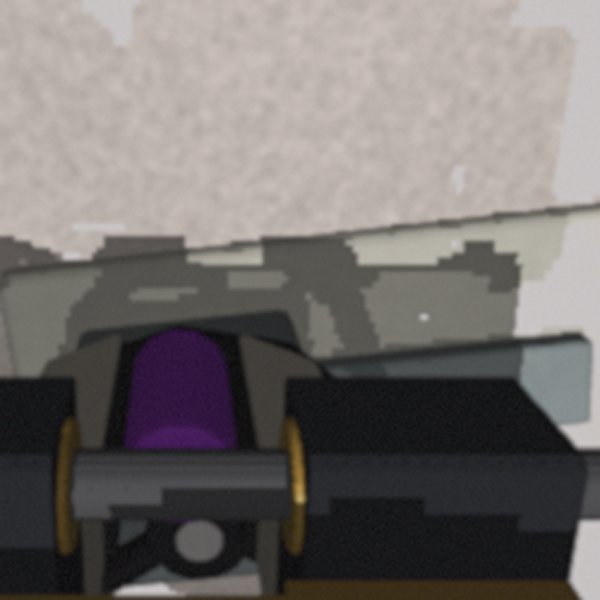

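jog_arm(targets=[{"xyz": [0, 0, 0], "spin": 0}, {"xyz": [0, 0, 0], "spin": 0}, {"xyz": [0, 0, 0], "spin": 0}, {"xyz": [0, 0, 0], "spin": 0}, {"xyz": [0, 0, 0], "spin": 0}, {"xyz": [0, 0, 0], "spin": 0}, {"xyz": [0, 0, -0.15], "spin": 0}, {"xyz": [0, 0, -0.3], "spin": 0}, {"xyz": [0, 0, -0.4], "spin": 0}, {"xyz": [0, 0, -0.4], "spin": 0}], gripper=60)

```text
time: 27.9
tool_pos: [559.7, -76.1, 195.8]
tcp_rot: [3.141, 0.0, 1.571]
contact_force: [0.5, 0.4, -0.2]
grip_width: 55.4
finger_force: 0.0
```

jog_arm(targets=[{"xyz": [0, -0.5, -0.3], "spin": 0}, {"xyz": [0, -0.5, -0.1], "spin": 0}, {"xyz": [0, -0.5, 0], "spin": 0}, {"xyz": [0, -0.3, 0], "spin": 0}, {"xyz": [0, 0, 0], "spin": 0}, {"xyz": [0, 0, 0], "spin": 0}, {"xyz": [0, 0, 0], "spin": 0}, {"xyz": [0, 0, 0], "spin": 0}, {"xyz": [0, 0, 0], "spin": 0}, {"xyz": [0, 0, 0], "spin": 0}])

```text
time: 29.15
tool_pos: [415.7, -76.1, 225.8]
tcp_rot: [-3.141, -0.0, 1.571]
contact_force: [-0.9, -0.1, 0.5]
grip_width: 55.2
finger_force: 0.0
```

Run:
```python
from plant import bot
from h import *
import cv2
t=bot.capture("top");s=bot.capture("scene")
C=[bot.get_calibration(n) for n in("scene","top")]
P=lambda a:[565.4+50*np.cos(np.radians(a)),-128.7+50*np.sin(np.radians(a)),126]
for a in(92,95,98):print(a,[proj(c,P(a)).round(1) for c in C])
f=lambda i,k:cv2.resize(cv2.convertScaleAbs(i,alpha=1.3),None,fx=k,fy=k,interpolation=cv2.INTER_CUBIC)
cv2.imwrite("pics/c5.png",np.hstack([f(t[150:250,340:440],4),f(s[190:290,200:300],4)]))
```

```text
92 [array([285.5, 208.7]), array([362. , 190.9])]
95 [array([284.8, 207.5]), array([362.2, 192.4])]
98 [array([284.1, 206.3]), array([362.4, 193.9])]
```

View pics/c5.png

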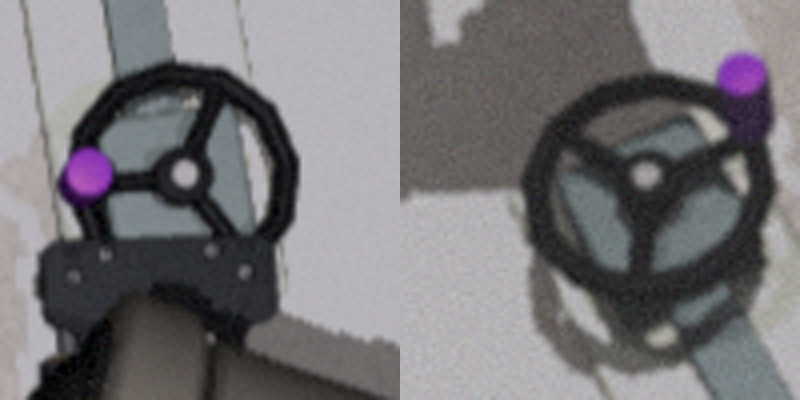

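The crop shows the free knob at top (362,193) and scene (286,209). That's about 95°, or roughly 90° back from the stop at about 187°.

```bash
python3 -c "
from plant import bot
print(bot.close_job())"
```

```text
the job is handed in; nothing more can be done
None
```

I cranked the purple wheel counter-clockwise about 1.8 turns to its stop, felt as about 24 N at the tool. I then backed it off about a quarter turn (roughly 92° measured, give or take 3°), let go and moved clear; I didn't touch the green lift, and the job was handed in at about 29 s with no verdict shown.

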